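# Present the carrier plate at the ledge's end

## Task

Push the thin aluminium plate back until its long side lies flush against the raised lip of the wooden ledge, then push it along the lip towards the stack of dishes until about a third of its length overhangs that end of the ledge, so that its edge can be taken hold of from there. Leave it lying flat and square against the lip. Only push the plate, never pick it up, and leave the dishes, the bottle, the beaker and the scoop where they stand.

Things in the scene. Friction and masses are not known exactly. Their poses are not given: they have to be found in the camera images.
- ledge: low wooden riser fixed on the table, 140 mm deep (x, pointing away from the robot) by 340 mm long (y). Origin: centre of its underside; z up. Its flat top is 60 mm above the table. A lip 10 mm thick, rising 12 mm above the top, runs along the whole far side, inner face at x = +60 mm; front edge of the top at x = -70 mm. Both short ends are open, at y = +170 and -170 mm
- plate: loose rigid aluminium plate, 80 mm (x) by 120 mm (y) by 6 mm thick, about 150 g, two dark round pads flush in its top. Lies flat near the middle of the ledge, a little askew, 15 to 32 mm short of the lip, long side along the ledge. Origin: centre of its underside. Flush with the lip, its origin is at the ledge's x = +20 mm; it would tip off 170 mm from the ledge's middle
- dishes: stack of three small round glass dishes with dark soil, 60 mm diameter, 46 mm high, standing loose on the table beyond one end of the ledge (about 310 mm from the ledge's middle). It may be at either end and marks the end the plate must overhang. Origin: centre of its underside
- bottle: bystander: brown glass bottle with white cap, 56 mm diameter, 110 mm high, standing loose on the table beyond the other end of the ledge. Origin: centre of its underside
- beaker: bystander: small white open cup, 54 mm diameter at the rim, 60 mm high, standing loose on the table behind the lip. Origin: centre of its underside
- scoop: bystander: wood-handled spoon, about 195 mm long (its x) and 20 mm high, lying loose on the table between the robot and the ledge, roughly parallel to it. Origin: near mid-length, on the underside
There are look-alikes about, which are no part of the job. What is shaped like the dishes but red is not meant.

How it is judged:
On the way, in this order (a step that is already met when the one before it is completed fails the run):
1. the plate lies flush against the lip, not yet overhanging (x of plate in the frame of ledge above 0.0165 m and angle between the x axis of plate and the x axis of ledge, either way round below 0.06 rad and y of plate in the frame of ledge between -0.11 and 0.11 m), for 0.2 s.
2. about a third of the plate overhangs the end by the dishes (((y of dishes in the frame of ledge above 0 m and y of plate in the frame of ledge between 0.137 and 0.163 m) or (y of dishes in the frame of ledge below 0 m and y of plate in the frame of ledge between -0.163 and -0.137 m))), for 0.2 s.
At the end, for the whole second after the job is handed in: the plate lies flat and at rest on the ledge, overhanging the end on the dishes' side by 27 to 53 mm (a third of its length is 40 mm), its long side within 6 mm of the lip and square to it within 0.1 rad (((y of dishes in the frame of ledge above 0 m and y of plate in the frame of ledge between 0.137 and 0.163 m) or (y of dishes in the frame of ledge below 0 m and y of plate in the frame of ledge between -0.163 and -0.137 m)) and x of plate in the frame of ledge between 0.014 and 0.024 m and angle between the x axis of plate and the x axis of ledge, either way round below 0.1 rad and z of plate in the frame of ledge between 0.057 and 0.063 m and angle between plate's own z axis and vertical below 0.04 rad and linear speed of plate below 0.01 m/s); the robot touches nothing.
It fails at once if the plate is lifted (more than 10 mm), tipped or falls (z of plate in the frame of ledge above 0.07 m or z of plate in the frame of ledge below 0.05 m or angle between plate's own z axis and vertical above 0.2 rad).
It fails at once if a bystander (dishes, bottle, beaker, scoop) is moved by more than 15 mm or tipped over (distance of any of dishes, bottle, beaker, scoop from where it was at the start of the episode above 0.015 m or angle between any of dishes, bottle, beaker's own z axis and vertical above 0.5 rad).
It also fails if it takes over 64 s, if anything falls off the work surface, if the arm or the gripper's body presses on something with over 40 N, if the wrist force passes 120 N, or if a joint passes its speed limit or range.

## Robot

A 6-joint arm with a two-finger parallel gripper is mounted at the origin on the work surface. World frame = base frame: x ahead of the robot, y to its left, z up, the work surface at z = 0. Lengths are in m, angles in rad, forces in N, time in s.
With the tool pointing down it reaches from about 0.325 to 0.75 m from the base axis. Payload 7.6 kg.
Tool frame: the origin (TCP) lies between the finger pads; the fingertips stand 17 mm ahead of it and the grasp point (between the pads) lies 2 mm behind it (arm.tcp_to_tips is the distance from the TCP to the fingertips, in m); z points along the fingers, y is the line along which they close (so a half turn about z gives the same grasp; the last joint's range is limited). The gripper opens to 85 mm and grips with 20 to 120 N. Pads are 22 mm wide; open, the fingers measure 114 mm over their backs; the gripper's body (76 mm by 85 mm) begins 54 mm behind the grasp point. The pads swing forward as they close: fully open they stand 13 mm farther back than shut.
Start: joints at [1.189, 0.052, 1.401, -0, 1.689, -0.07], TCP at [0.161, 0.5, 0.248] pointing down, gripper open.
Joint ranges: [-2.9, 2.9], [-0.91, 2.17], [0.12, 2.37], [-1.06, 4.2], [0.26, 2.73], [-2.93, 2.93]. Speed limits (rad/s): [2.57, 2.57, 3.01, 3.14, 3.14, 3.14].

## Interface

Orientations are given as [roll, pitch, yaw] about the fixed x, y, z axes, in that order (R = Rz(yaw) Ry(pitch) Rx(roll)).
In Python, from cell import arm, get_image, close_job gives the robot as it stands.
- The arm moves only by the shell command python3 -m pendant 'ROWS' [FORCE]. ROWS is JSON, a list that holds one entry, the list of rows, each a list of 7 numbers: the shift along the world's x, y, z in m, then the turn, a rotation vector about the world's x, y, z in degrees, then the gripper's target within -1 to 1 (fully open at 1, half-way at 0, shut at -1). In form: [[[tx, ty, tz, wx, wy, wz, claw], ...]]. A call has 1 to 5 rows; each row shifts and turns the commanded pose from where the row before left it; what a row does not reach is not made up. A row lasts 1/12 s, in which the tool goes at most 41.7 mm and 7.16 degrees, less where a joint would pass 70% of its speed; a pose out of reach is approached as far as the arm can. A call is refused whole if a number of a shift passes 0.0417 or a number of a turn 7.16, either way. A call with a gripper value outside its range is refused whole. The fingers move at their own pace and stop on an object; FORCE is the grip in N (left out, the last holds). Time passes only in rows, so rows that do not move let the fingers close. It gives the time, the measured TCP pose, the force, the opening and the grip force at its end, in the units of the state.
- arm.observe(): the state, without advancing time (a new reading comes with each control period).
- get_image(name): name is "side" or "top"; returns a dict with "img" (384x512x3 uint8, red, green, blue), "K" (3x3 intrinsics, pixels), "R" (3x3) and "t" (3): a world point X has camera coordinates R X + t. Camera axes: x right, y down, z forward; pixel columns grow to the right and rows downward; lengths in m; the calibration is good to about 2 mm. A picture is of the moment at which its call begins. There is no depth.
- close_job(): hands the job in; it is judged then, once.
The state is a dict: "time_s": time; "q": joint angles; "qd": joint speeds; "joint_torque": joint torques, N m; "eef_pos": TCP position; "ee_rot": TCP orientation; "contact_force": force on the tool from outside, world axes, zero at the start; "ft_torque": the same for the moment, N m; "gripper_width": opening from 0.0 (shut) to 1.0 (fully open); "grip_force": force on a finger pad.
Only numpy, scipy, OpenCV 4.12 (cv2) and the standard library are available. Lean on these libraries where they do the work, as an engineer would, in place of code of your own. Each camera call takes 0.05 s, during which the arm holds its last target. There are 200 camera calls.

## Working session

There is one attempt and no reset: what is moved stays moved. The work goes in short steps, Python scripts to look and compute and a shell command to move; the robot and the scene stay as the last step left them, time stands still between calls to the robot, and variables do not carry over. Pictures are saved under pics/ and viewed, at most 10 in all, crops included, and the job is handed in when it is done.

```bash
ls; mkdir -p pics
python3 - <<'E'
from cell import arm,get_image
import cv2,numpy as np
for n in("top","side"):
    d=get_image(n); cv2.imwrite(f"pics/{n}0.png",d["img"][:,:,::-1]); np.savez(f"{n}.npz",**d)
    print(n,d["K"].round(1).tolist(),(-d["R"].T@d["t"]).round(3),d["R"].round(3).tolist())
s=arm.observe();print(s["eef_pos"],s["ee_rot"],s["time_s"],arm.tcp_to_tips)
E
```

```text
pics
top [[416.3, 0.0, 250.3], [0.0, 416.3, 182.9], [0.0, 0.0, 1.0]] [0.469 0.06  1.258] [[-0.007, -1.0, 0.007], [-0.996, 0.006, -0.086], [0.086, -0.008, -0.996]]
side [[406.7, 0.0, 262.0], [0.0, 406.7, 193.1], [0.0, 0.0, 1.0]] [ 0.367 -0.769  0.605] [[0.975, -0.22, -0.021], [-0.135, -0.517, -0.845], [0.175, 0.827, -0.534]]
[0.1609517  0.49947557 0.24758711] [-3.14027856e+00 -8.90622494e-05  2.82978795e+00] 0.1 0.017
```

View pics/top0.png

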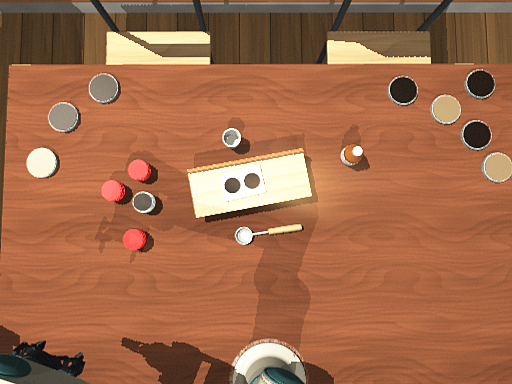

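View pics/side0.png

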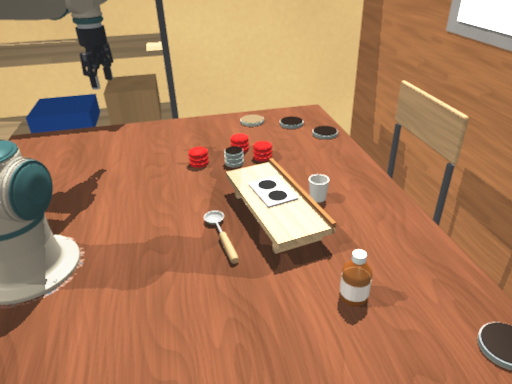

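The top view shows the ledge at about (250,183), with its lip along (187,171)–(303,151). The plate pads are at (232,185) and (252,181), the dishes at (144,202) on the +y side, the bottle at (352,154), the beaker at (232,138) and the scoop from (244,236) to (300,228).

```bash
cat > h.py <<'E'
import numpy as np,cv2
def ray(d,px,z):
    px=np.atleast_2d(px).astype(float); K,R,t=d["K"],d["R"],d["t"]
    v=(np.c_[px,np.ones(len(px))]@np.linalg.inv(K).T)@R; c=-R.T@t
    return (c+v*((z-c[2])/v[:,2])[:,None])[:,:2]
def blobs(m,lo,hi):
    n,l,s,c=cv2.connectedComponentsWithStats(m.astype(np.uint8))
    return [(np.flatnonzero(0) if 0 else i,s[i],c[i],l==i) for i in range(1,n) if lo<s[i][4]<hi]
def pts(m): return np.argwhere(m)[:,::-1]
E
python3 - <<'E'
import numpy as np,cv2
from h import *
d=dict(np.load("top.npz"));im=d["img"];hsv=cv2.cvtColor(im,cv2.COLOR_RGB2HSV)
x0,y0,x1,y1=175,120,325,250
cv2.imwrite("pics/crop0.png",cv2.resize(im[y0:y1,x0:x1,::-1],None,fx=5,fy=4.6,interpolation=cv2.INTER_CUBIC))
for p in[(200,190),(290,180),(245,195),(243,183),(260,158),(230,163),(232,185),(260,150)]:print(p,im[p[1],p[0]],hsv[p[1],p[0]])
E
```

```text
(200, 190) [255 254 237] [ 28  18 255]
(290, 180) [255 252 226] [ 27  29 255]
(245, 195) [255 255 255] [  0   0 255]
(243, 183) [255 255 255] [  0   0 255]
(260, 158) [255 203 128] [ 18 127 255]
(230, 163) [255 202 124] [ 18 131 255]
(232, 185) [111  92  76] [ 14  80 111]
(260, 150) [161  99  68] [ 10 147 161]
```

View pics/crop0.png

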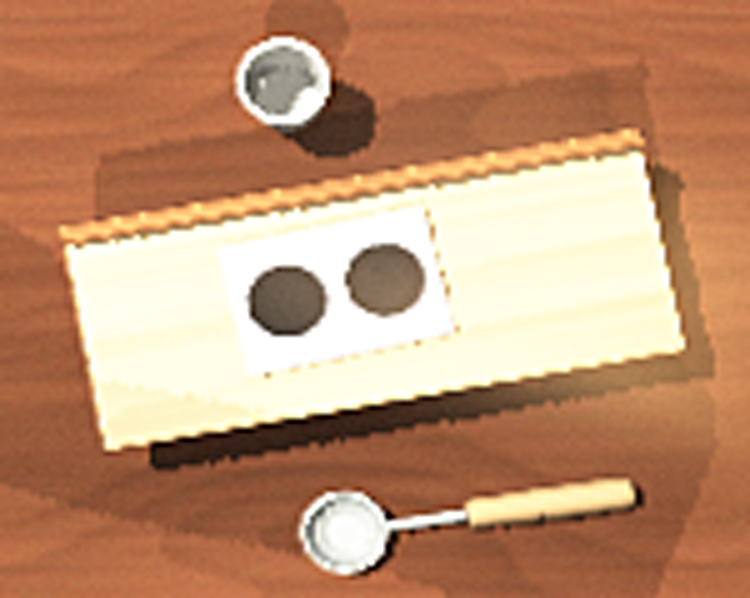

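The enlarged crop shows the plate corners at crop px (220,247), (428,208), (458,330), (265,377), the lip above it and the scoop in front. Next I'll fit the rectangles in world coordinates.

```bash
cat >> h.py <<'E'
def rect(w):
    (c,s,a)=cv2.minAreaRect((w*1000).astype(np.float32)); b=cv2.boxPoints((c,s,a))
    e=[b[1]-b[0],b[2]-b[1]]; e=max(e,key=np.linalg.norm); yaw=np.arctan2(e[1],e[0])-np.pi/2
    return np.array(c)/1000,sorted(s),(yaw+np.pi/2)%np.pi-np.pi/2
E
python3 - <<'E'
import numpy as np,cv2
from h import *
d=dict(np.load("top.npz"));im=d["img"];hsv=cv2.cvtColor(im,cv2.COLOR_RGB2HSV)
roi=np.zeros(im.shape[:2],bool);roi[140:225,180:320]=1
h,s,v=[hsv[...,i].astype(int) for i in range(3)]
for nm,m,z in(("top",roi&(v>225)&(s<90),.06),("lip",roi&(v>215)&(s>=95)&(s<170),.072),("plate",roi&(v>250)&(s<5),.066),("pads",roi&(v<150)&(s<110),.066)):
    for i,st,c,l in blobs(m,40,1e5):
        r=rect(ray(d,pts(l),z)); print(nm,st,r[0].round(4),np.round(r[1],1),round(r[2],4),"cen",ray(d,c,z).round(4))
print("dishes",ray(d,(144,202),.046),"bottle",ray(d,(357,152),.11),"beaker",ray(d,(232,138),.06),"scoop",ray(d,[(244,236),(301,228)],.015).tolist())
E
```

```text
top [222 140  19   7  56] [0.6891 0.1065] [17.7 52.4] -0.0055 cen [[0.6888 0.1026]]
top [ 188  153  124   65 4748] [0.5677 0.0531] [129.5 339.2] 0.1784 cen [[0.5664 0.0516]]
lip [187 148 117  25 451] [0.6357 0.0654] [ 14.7 338.8] 0.1798 cen [[0.6371 0.0671]]
lip [311 162   9  30  99] [ 0.5895 -0.1374] [18.1 85.1] -1.3934 cen [[ 0.5828 -0.1364]]
plate [223 140  17   7  48] [0.688  0.1063] [17.6 46.4] -0.0055 cen [[0.6877 0.1002]]
plate [219 165  46  37 741] [0.5724 0.0757] [ 80.9 120.3] 0.2248 cen [[0.5724 0.0762]]
pads [244 173  16  16 176] [0.5783 0.0468] [41.2 41.3] -1.1144 cen [[0.5791 0.0469]]
pads [225 178  15  15 175] [0.5659 0.1038] [40.2 40.4] 1.5663 cen [[0.5655 0.1032]]
dishes [[0.51951414 0.36032771]] bottle [[ 0.65254051 -0.24701975]] beaker [[0.70384127 0.10354939]] scoop [[0.41807833112487064, 0.07050189196032844], [0.4404880671146516, -0.09906028581653967]]
```

```bash
R='' ; 
python3 -m pendant '[[[0.0235,-0.029,0,0,0,1.87,0.4],[0.0235,-0.029,0,0,0,1.87,0.4],[0.0235,-0.029,0,0,0,1.87,0.4],[0.0235,-0.029,0,0,0,1.87,0.4],[0.0235,-0.029,0,0,0,1.87,0.4]]]'
python3 -m pendant '[[[0.0235,-0.029,0,0,0,1.87,0.4],[0.0235,-0.029,0,0,0,1.87,0.4],[0.0235,-0.029,0,0,0,1.87,0.4],[0.0235,-0.029,0,0,0,1.87,0.4],[0.0235,-0.029,0,0,0,1.87,0.4]]]'
python3 -m pendant '[[[0.0235,-0.029,0,0,0,1.87,0.4],[0.0235,-0.029,0,0,0,1.87,0.4],[0.0235,-0.029,0,0,0,1.87,0.4],[0.0235,-0.029,0,0,0,1.87,0.4],[0.0235,-0.029,0,0,0,1.87,0.4]]]'
python3 -m pendant '[[[0,0,-0.03,0,0,0,0.4],[0,0,-0.03,0,0,0,0.4],[0,0,-0.03,0,0,0,0.4],[0,0,0,0,0,0,0.4],[0,0,0,0,0,0,0.4]]]'
```

```text
time_s: 0.52
eef_pos: [0.2791, 0.3532, 0.2479]
ee_rot: [-3.141, -0.0, 2.995]
contact_force: [1.1, -0.4, 0.3]
gripper_width: 0.698
grip_force: 0.0
time_s: 0.93
eef_pos: [0.3967, 0.208, 0.2481]
ee_rot: [3.142, -0.0, -3.125]
contact_force: [0.2, 0.5, 0.8]
gripper_width: 0.699
grip_force: 0.0
time_s: 1.35
eef_pos: [0.5143, 0.063, 0.2479]
ee_rot: [3.141, -0.001, -2.962]
contact_force: [-0.0, 0.1, 0.4]
gripper_width: 0.699
grip_force: 0.0
time_s: 1.77
eef_pos: [0.5126, 0.0646, 0.1572]
ee_rot: [3.141, -0.004, -2.964]
contact_force: [-0.1, -0.3, 1.1]
gripper_width: 0.698
grip_force: 0.0
```

```bash
python3 -m pendant '[[[0,0,-0.02,0,0,0,0.4],[0,0,-0.02,0,0,0,0.4],[0,0,-0.015,0,0,0,0.4],[0,0,0,0,0,0,0.4],[0,0,0,0,0,0,0.4]]]'
python3 - <<'E'
from cell import get_image
import cv2,numpy as np
a=get_image("side")["img"][120:260,190:360,::-1];cv2.imwrite("pics/a1.png",cv2.resize(a,None,fx=4.5,fy=4.2,interpolation=cv2.INTER_CUBIC))
E
```

```text
time_s: 2.18
eef_pos: [0.5143, 0.0649, 0.1052]
ee_rot: [-3.141, 0.002, -2.963]
contact_force: [0.2, 0.1, 0.7]
gripper_width: 0.699
grip_force: 0.0
```

View pics/a1.png

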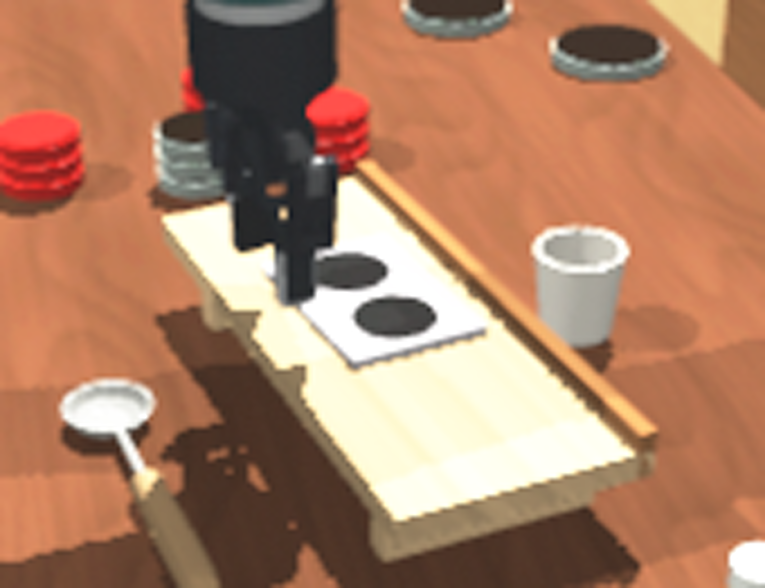

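The fingers (crop px (295,300) and (250,245)) hang above the front strip, just before the plate. I'll back off slightly and feel for the ledge top.

```bash
python3 -m pendant '[[[-0.003,0,0,0,0,0,0.4],[0,0,-0.01,0,0,0,0.4],[0,0,-0.01,0,0,0,0.4],[0,0,-0.003,0,0,0,0.4],[0,0,0,0,0,0,0.4]]]'
python3 -m pendant '[[[0,0,-0.001,0,0,0,0.4],[0,0,-0.001,0,0,0,0.4],[0,0,0,0,0,0,0.4]]]'
python3 -m pendant '[[[0,0,-0.001,0,0,0,0.4],[0,0,-0.001,0,0,0,0.4],[0,0,0,0,0,0,0.4]]]'
```

```text
time_s: 2.65
eef_pos: [0.5096, 0.0647, 0.0787]
ee_rot: [3.141, -0.003, -2.964]
contact_force: [-0.4, 0.1, 0.5]
gripper_width: 0.7
grip_force: 0.0
time_s: 2.9
eef_pos: [0.5106, 0.0647, 0.0784]
ee_rot: [3.142, 0.0, -2.964]
contact_force: [0.3, -0.0, 0.3]
gripper_width: 0.7
grip_force: 0.0
time_s: 3.15
eef_pos: [0.5105, 0.0647, 0.0762]
ee_rot: [3.141, -0.0, -2.964]
contact_force: [0.1, -0.0, 0.3]
gripper_width: 0.703
grip_force: 0.0
```

```bash
python3 -m pendant '[[[0,0,-0.001,0,0,0,0.4],[0,0,0,0,0,0,0.4]]]' | grep -E "eef|contact"
python3 -m pendant '[[[0,0,-0.001,0,0,0,0.4],[0,0,0,0,0,0,0.4]]]' | grep -E "eef|contact"
python3 -m pendant '[[[0,0,-0.001,0,0,0,0.4],[0,0,0,0,0,0,0.4]]]' | grep -E "eef|contact"
```

```text
eef_pos: [0.5105, 0.0647, 0.0752]
contact_force: [0.0, 0.3, 0.4]
eef_pos: [0.5105, 0.0647, 0.0742]
contact_force: [-0.5, -0.1, -0.8]
eef_pos: [0.5105, 0.0647, 0.0732]
contact_force: [-0.4, -0.3, -0.6]
```

```bash
python3 -m pendant '[[[0,0,-0.001,0,0,0,0.4],[0,0,0,0,0,0,0.4]]]' | grep -E "eef|contact"
python3 -m pendant '[[[0,0,-0.001,0,0,0,0.4],[0,0,0,0,0,0,0.4]]]' | grep -E "eef|contact"
python3 -m pendant '[[[0,0,-0.001,0,0,0,0.4],[0,0,0,0,0,0,0.4]]]' | grep -E "eef|contact"
```

```text
eef_pos: [0.5105, 0.0647, 0.0722]
contact_force: [-0.4, 0.2, 0.3]
eef_pos: [0.5106, 0.0647, 0.072]
contact_force: [-3.2, 0.1, 5.6]
eef_pos: [0.5106, 0.0647, 0.072]
contact_force: [-7.0, -1.3, 12.0]
```

```bash
python3 -m pendant '[[[0,0,0.0035,0,0,0,0.4],[0,0,0,0,0,0,0.4]]]' | grep -E "eef|contact"
python3 -m pendant '[[[0.003,0.0005,0,0,0,0,0.4],[0.003,0.0005,0,0,0,0,0.4],[0.003,0.0005,0,0,0,0,0.4],[0.003,0.0006,0,0,0,0,0.4],[0.003,0.0006,0,0,0,0,0.4]]]' | grep -E "eef|contact"
python3 -m pendant '[[[0.002,0.0004,0,0,0,0,0.4],[0.002,0.0004,0,0,0,0,0.4],[0.002,0.0003,0,0,0,0,0.4],[0.002,0.0003,0,0,0,0,0.4],[0,0,0,0,0,0,0.4]]]' | grep -E "eef|contact"
```

```text
eef_pos: [0.511, 0.0647, 0.0746]
contact_force: [-0.5, -0.6, -0.5]
eef_pos: [0.5257, 0.0675, 0.0735]
contact_force: [-0.6, 0.2, -0.6]
eef_pos: [0.5339, 0.0688, 0.0739]
contact_force: [-0.4, -0.5, -0.5]
```

```bash
python3 -m pendant '[[[0.0015,0.0003,0,0,0,0,0.4],[0.0015,0.0003,0,0,0,0,0.4],[0,0,0,0,0,0,0.4]]]' | grep -E "eef|contact"
python3 -m pendant '[[[0.0015,0.0002,0,0,0,0,0.4],[0.0005,0.0001,0,0,0,0,0.4],[0,0,0,0,0,0,0.4]]]' | grep -E "eef|contact"
python3 - <<'E'
from cell import get_image
import cv2,numpy as np
for n,(a,b,c,e) in dict(side=(130,260,200,350),top=(130,250,175,325)).items():
    d=get_image(n);np.savez(n+"1.npz",**d)
    cv2.imwrite(f"pics/b_{n}.png",cv2.resize(d["img"][a:b,c:e,::-1],None,fx=4,fy=4,interpolation=cv2.INTER_CUBIC))
s=cv2.imread("pics/b_side.png");t=cv2.imread("pics/b_top.png")
cv2.imwrite("pics/b.png",cv2.resize(np.vstack([s,t]),(360,600)))
E
```

```text
eef_pos: [0.5368, 0.0694, 0.0739]
contact_force: [0.0, 0.3, 0.1]
eef_pos: [0.5378, 0.0695, 0.0738]
contact_force: [-6.4, -2.5, 3.6]
```

View pics/b_side.png

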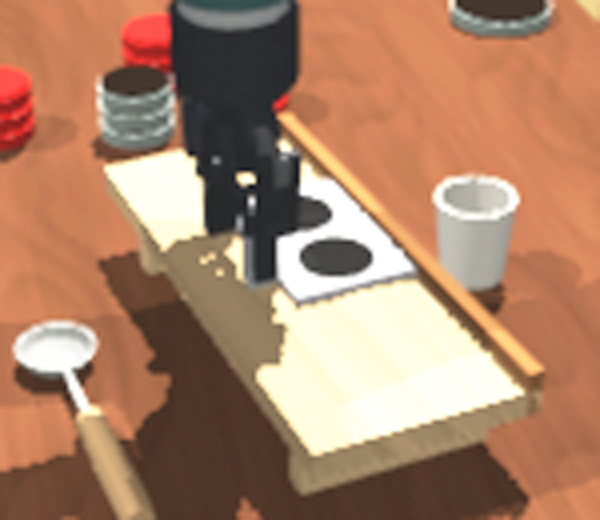

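The side crop shows the plate against the lip with both fingers on its front edge, and a contact force of 7 N confirms it has seated. I'll press a little more, then retreat, rise, and turn for the second push.

```bash
python3 -m pendant '[[[0.001,0.0002,0,0,0,0,0.4],[0.0005,0,0,0,0,0,0.4],[0,0,0,0,0,0,0.4],[0,0,0,0,0,0,0.4]]]' | grep -E "eef|contact"
python3 -m pendant '[[[-0.005,-0.001,0,0,0,0,0.4],[-0.01,-0.002,0,0,0,0,0.4],[0,0,0.02,0,0,0,0.4],[0,0,0.03,0,0,0,0.4],[0,0,0.03,0,0,0,0.4]]]' | grep -E "eef|contact"
python3 -m pendant '[[[0.0,-0.02,0,0,0,-7,0],[0,-0.02,0,0,0,-7,0],[0,-0.02,0,0,0,-7,0],[0,-0.02,0,0,0,-7,0],[0,-0.02,0,0,0,-7,0]]]' | grep -E "eef|contact"
python3 -m pendant '[[[0.01,0,0,0,0,-7,0],[0.01,0,0,0,0,-7,0],[0.01,0,0,0,0,-7,0],[0.01,0,0,0,0,-7,0],[0.01,0,0,0,0,-7,0]]]' | grep -E "eef|contact"
python3 -m pendant '[[[0.01,0,0,0,0,-7,0],[0.01,0,0,0,0,-7,0],[0,0,0,0,0,-6,0],[0,0,0,0,0,0,0],[0,0,0,0,0,0,0]]]'
python3 - <<'E'
from cell import get_image
from h import *
d=get_image("top");im=d["img"];hsv=cv2.cvtColor(im,cv2.COLOR_RGB2HSV)
cv2.imwrite("pics/c.png",cv2.resize(im[120:250,175:325,::-1],None,fx=4,fy=4,interpolation=cv2.INTER_CUBIC))
roi=np.zeros(im.shape[:2],bool);roi[140:215,185:310]=1
h,s,v=[hsv[...,i].astype(int) for i in range(3)]
O=np.array([.5726,.0540]);u=np.array([.984,.178])
for nm,m in(("plate",(v>250)&(s<5)),("pads",(v<150)&(s<110))):
    for i,st,c,l in blobs(m&roi,100,1e5):
        r=rect(ray(d,pts(l),.066));w=ray(d,c,.066)[0]-O;print(nm,st,r[0].round(4),np.round(r[1],1),round(r[2],3),"ledge",(w@u).round(4),(w@[-u[1],u[0]]).round(4))
E
```

```text
eef_pos: [0.538, 0.0695, 0.0737]
contact_force: [-12.8, -2.2, 7.4]
eef_pos: [0.5245, 0.0669, 0.1541]
contact_force: [0.8, 1.1, 0.1]
eef_pos: [0.5252, -0.034, 0.1541]
contact_force: [0.4, -0.9, -0.5]
eef_pos: [0.5757, -0.0332, 0.1539]
contact_force: [0.3, -0.9, -0.5]
time_s: 7.75
eef_pos: [0.5951, -0.0331, 0.1537]
ee_rot: [3.141, 0.0, 1.752]
contact_force: [0.7, 0.2, 0.5]
gripper_width: 0.501
grip_force: 0.0
plate [219 161  43  34 609] [0.5898 0.0781] [ 78.8 118. ] 0.193 ledge 0.0217 0.026
pads [257 140   9  30 117] [0.6549 0.0208] [17.  85.2] 1.459 ledge 0.0768 -0.0493
pads [244 168  16  15 191] [0.5944 0.0475] [40.5 43.2] -0.006 ledge 0.0205 -0.0102
pads [224 171  16  16 190] [0.5858 0.1043] [42.4 44. ] -1.111 ledge 0.0208 0.0475
pads [275 174  22  20 209] [ 0.5674 -0.0478] [50.2 63.2] -0.149 ledge -0.0212 -0.1048
pads [274 196  33  11 177] [ 0.5127 -0.0644] [21.3 94.8] 0.216 ledge -0.0781 -0.1121
```

View pics/c.png

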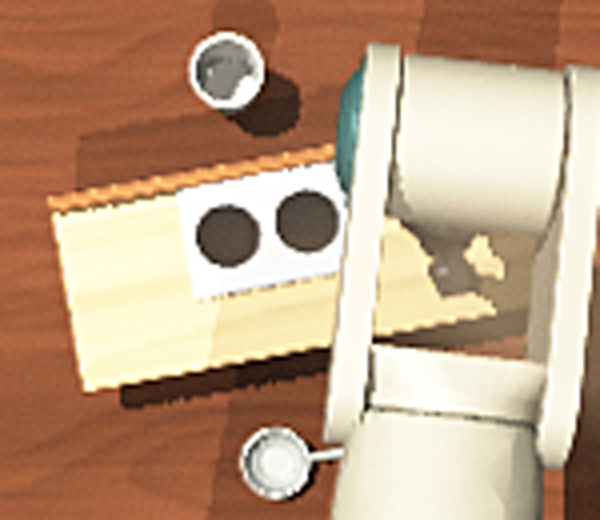

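The plate is flush: the pads are at ledge x 0.0205 and 0.0208, with plate y at about 0.019. The tool stands clear on its −y side. I'll go down there and feel for the ledge top.

```bash
python3 -m pendant '[[[0.01,0.002,-0.02,0,0,0,0],[0,0,-0.025,0,0,0,0],[0,0,-0.02,0,0,0,0],[0,0,-0.009,0,0,0,0],[0,0,0,0,0,0,0]]]' | grep -E "eef|contact"
python3 -m pendant '[[[0,0,-0.0015,0,0,0,0],[0,0,0,0,0,0,0]]]' | grep -E "eef|contact"
python3 -m pendant '[[[0,0,-0.0015,0,0,0,0],[0,0,0,0,0,0,0]]]' | grep -E "eef|contact"
python3 -m pendant '[[[0,0,-0.001,0,0,0,0],[0,0,0,0,0,0,0]]]' | grep -E "eef|contact"
```

```text
eef_pos: [0.6035, -0.031, 0.0772]
contact_force: [1.0, -0.3, 0.6]
eef_pos: [0.6058, -0.0312, 0.0799]
contact_force: [-0.4, 0.2, 0.5]
eef_pos: [0.6056, -0.0312, 0.078]
contact_force: [-0.9, -0.0, -0.3]
eef_pos: [0.6052, -0.0311, 0.0761]
contact_force: [-0.4, -0.4, 0.0]
```

```bash
python3 -m pendant '[[[0,0,-0.001,0,0,0,0],[0,0,0,0,0,0,0]]]' | grep -E "eef|contact"
python3 -m pendant '[[[0,0,-0.001,0,0,0,0],[0,0,0,0,0,0,0]]]' | grep -E "eef|contact"
```

```text
eef_pos: [0.6053, -0.0311, 0.0752]
contact_force: [0.5, 0.7, 3.1]
eef_pos: [0.6053, -0.0311, 0.0752]
contact_force: [-3.3, 0.6, 7.8]
```

```bash
python3 -m pendant '[[[0,0,0.0035,0,0,0,0],[-0.0018,0.0098,0,0,0,0,0],[-0.0018,0.0098,0,0,0,0,0],[-0.0018,0.0098,0,0,0,0,0]]]' | grep -E "eef|contact"
python3 -m pendant '[[[-0.0009,0.0049,0,0,0,0,0],[-0.0009,0.0049,0,0,0,0,0],[-0.0009,0.0049,0,0,0,0,0],[-0.0009,0.0049,0,0,0,0,0],[-0.0009,0.0049,0,0,0,0,0]]]' | grep -E "eef|contact"
python3 -m pendant '[[[-0.0009,0.0049,0,0,0,0,0],[-0.0009,0.0049,0,0,0,0,0],[-0.0009,0.0049,0,0,0,0,0],[-0.0009,0.0049,0,0,0,0,0],[-0.0009,0.0049,0,0,0,0,0]]]' | grep -E "eef|contact"
python3 -m pendant '[[[-0.0009,0.0049,0,0,0,0,0],[-0.0009,0.0049,0,0,0,0,0],[-0.0009,0.0049,0,0,0,0,0],[-0.0009,0.0049,0,0,0,0,0],[-0.0009,0.0049,0,0,0,0,0]]]' | grep -E "eef|contact"
cat > m.py <<'E'
from cell import get_image,arm
from h import *
d=get_image("top");im=d["img"];hsv=cv2.cvtColor(im,cv2.COLOR_RGB2HSV)
cv2.imwrite("pics/last.png",cv2.resize(im[120:250,130:325,::-1],None,fx=4,fy=4,interpolation=cv2.INTER_CUBIC))
roi=np.zeros(im.shape[:2],bool);roi[140:215,160:310]=1
h,s,v=[hsv[...,i].astype(int) for i in range(3)]
O=np.array([.5726,.0540]);u=np.array([.984,.178]);n=np.array([-u[1],u[0]])
for nm,m in(("plate",(v>250)&(s<5)),("pads",(v<150)&(s<110))):
    for i,st,c,l in blobs(m&roi,100,1e5):
        r=rect(ray(d,pts(l),.066));w=ray(d,c,.066)[0]-O;q=r[0]-O;print(nm,st,np.round(r[1],1),round(r[2]-.179,3),"rect",(q@u).round(4),(q@n).round(4),"cen",(w@u).round(4),(w@n).round(4))
w=arm.observe()["eef_pos"][:2]-O;print("tcp ledge",w@u,w@n)
E
python3 m.py
```

```text
eef_pos: [0.5992, -0.0005, 0.077]
contact_force: [-0.1, -0.3, 0.3]
eef_pos: [0.595, 0.0232, 0.0772]
contact_force: [0.1, -1.6, -0.3]
eef_pos: [0.5906, 0.0477, 0.0773]
contact_force: [1.4, -0.9, -1.1]
eef_pos: [0.586, 0.0723, 0.0773]
contact_force: [0.5, -1.4, -0.9]
plate [196 169  20  30 261] [53.1 79. ] -1.567 rect 0.0209 0.12 cen 0.0195 0.1269
pads [201 162  13  29 191] [34.5 81. ] -1.749 rect 0.041 0.1161 cen 0.0261 0.1153
pads [235 162  30  47 351] [ 78.7 132.9] -1.694 rect -0.0088 0.003 cen -0.0278 -0.0047
pads [222 173  12  42 111] [ 31.1 117.8] -1.701 rect -0.0188 0.0655 cen -0.0056 0.0724
tcp ledge 0.016506184314739734 0.016481858089397863
```

```bash
python3 -m pendant '[[[-0.0009,0.0049,0,0,0,0,0],[-0.0009,0.0049,0,0,0,0,0],[-0.0009,0.0049,0,0,0,0,0],[-0.0009,0.0049,0,0,0,0,0],[-0.0009,0.0049,0,0,0,0,0]]]' | grep -E "eef|contact"
python3 -m pendant '[[[-0.0009,0.0049,0,0,0,0,0],[-0.0009,0.0049,0,0,0,0,0],[-0.0009,0.0049,0,0,0,0,0],[-0.0009,0.0049,0,0,0,0,0],[-0.0007,0.004,0,0,0,0,0]]]' | grep -E "eef|contact"
python3 -m pendant '[[[-0.0007,0.004,0,0,0,0,0],[-0.0005,0.003,0,0,0,0,0],[-0.0004,0.002,0,0,0,0,0],[0,0,0,0,0,0,0],[0,0,0,0,0,0,0]]]' | grep -E "eef|contact"
python3 m.py
```

```text
eef_pos: [0.5816, 0.0968, 0.0774]
contact_force: [-0.9, -1.4, -0.2]
eef_pos: [0.5773, 0.1205, 0.0774]
contact_force: [0.8, -1.0, 0.5]
eef_pos: [0.5758, 0.1291, 0.0773]
contact_force: [-0.7, 0.6, -0.2]
plate [176 174  16  29 209] [35.8 80.7] -1.578 rect 0.0206 0.1865 cen 0.0191 0.1904
plate [202 190  19   9 102] [18.6 50.6] 0.013 rect -0.0096 0.114 cen -0.0106 0.1159
pads [240 149  41  58 467] [ 76.4 187.1] -1.101 rect 0.0006 -0.0008 cen -0.0184 -0.0125
pads [195 174  46  41 490] [117.  117.3] -0.048 rect -0.0082 0.0936 cen -0.0185 0.0906
tcp ledge 0.01645909424237207 0.07324849047797771
```

```bash
python3 -m pendant '[[[-0.0004,0.002,0,0,0,0,0],[-0.0004,0.002,0,0,0,0,0],[-0.0003,0.0015,0,0,0,0,0],[0,0,0,0,0,0,0],[0,0,0,0,0,0,0]]]' | grep -E "eef|contact"
python3 -m pendant '[[[0.0007,-0.004,0,0,0,0,0],[0.002,-0.01,0,0,0,0,0],[0,0,0.02,0,0,0,0],[0,0,0.03,0,0,0,0],[0,0,0.03,0,0,0,0]]]' | grep -E "eef|contact"
python3 -m pendant '[[[0.003,-0.03,0.01,0,0,0,0],[0.003,-0.03,0.01,0,0,0,0],[0.003,-0.03,0.01,0,0,0,0],[0,-0.03,0,0,0,0,0],[0,-0.03,0,0,0,0,0]]]' | grep -E "eef|contact"
python3 -m pendant '[[[0,0,0,0,0,0,0],[0,0,0,0,0,0,0],[0,0,0,0,0,0,0]]]'
python3 m.py
```

```text
eef_pos: [0.5746, 0.1347, 0.0773]
contact_force: [0.6, 1.1, 0.2]
eef_pos: [0.5769, 0.1192, 0.1573]
contact_force: [0.8, 0.2, 0.3]
eef_pos: [0.5865, -0.0319, 0.1884]
contact_force: [0.6, 0.5, 0.6]
time_s: 13.48
eef_pos: [0.5863, -0.0297, 0.1872]
ee_rot: [-3.142, -0.0, 1.748]
contact_force: [-0.1, 0.7, -0.6]
gripper_width: 0.497
grip_force: 0.0
plate [175 168  45  35 718] [ 81.  119.3] -0.0 rect 0.0207 0.1501 cen 0.0204 0.1511
pads [257 140   8  31 127] [14.8 88.4] 1.277 rect 0.0736 -0.0455 cen 0.0746 -0.046
pads [271 163  24  34 195] [ 41.4 110.1] -1.151 rect -0.008 -0.0944 cen -0.0253 -0.0984
pads [199 176  16  15 192] [40.4 43.2] -0.185 rect 0.0214 0.1211 cen 0.021 0.1208
pads [179 180  16  15 191] [40.3 43.1] -0.185 rect 0.0206 0.1795 cen 0.0209 0.1789
pads [279 196  29  12 180] [28.9 81.7] -0.138 rect -0.077 -0.1132 cen -0.079 -0.1186
tcp ledge -0.001325408391700931 -0.08421331614192254
```

View pics/last.png

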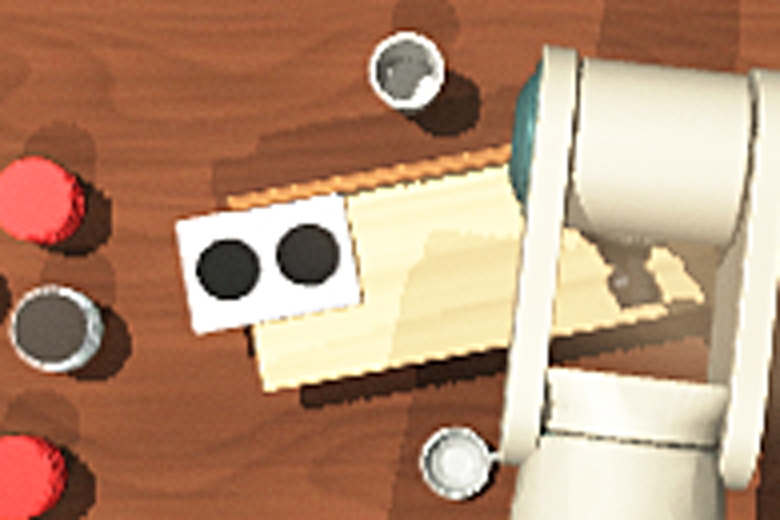

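The plate (crop px (268,262)) lies square against the lip at ledge x 0.0207, y 0.150, with its left third overhanging towards the dishes at crop px (52,328). The arm is clear of everything, so I'll hand in.

```bash
python3 -c "from cell import close_job; print(close_job())"
```

```text
the job is handed in; nothing more can be done
None
```

I handed the job in after about 13.5 s of robot time: the last picture put the plate flush and square against the lip, overhanging the dishes' end by about 40 mm, and the bystanders in view looked undisturbed; no verdict came back.

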